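Release the instrument clamp with the ratchet

ROBOT

A 6-joint arm with a two-finger parallel gripper is mounted at the origin on the work surface. World frame = base frame: x ahead of the robot, y to its left, z up, the work surface at z = 0. Lengths are in mm, angles in rad, forces in N, time in s.
With the tool pointing down it reaches from about 350 to 975 mm from the base axis. Payload 7.1 kg.
Tool frame: the origin (TCP) lies between the finger pads; the fingertips stand 14 mm ahead of it and the grasp point (between the pads) lies 5 mm behind it; z points along the fingers, y is the line along which they close (so a half turn about z gives the same grasp; the last joint's range is limited). The gripper opens to 88 mm and grips with 3 to 60 N. Pads are 20 mm wide; open, the fingers measure 115 mm over their backs; the gripper's body (75 mm by 178 mm) begins 61 mm behind the grasp point.
Start: joints at [-1.317, 0.423, 1.63, -0, 1.089, -0.019], TCP at [168.412, -601.866, 236.675] pointing down, gripper open.
Joint ranges: [-3, 3], [-0.9, 2.11], [0.09, 2.58], [-1.31, 4.45], [0.11, 2.69], [-2.54, 2.54]. Speed limits (rad/s): [2.39, 2.39, 3.01, 3.14, 3.14, 3.14].

INTERFACE

Orientations are given as a rotation vector (axis times angle).
In Python, from workcell import ctrl gives the robot as it stands. The module is installed in compiled form; this text tells all that it offers.
- The arm moves only by the tool servo_tool, never from a script. Its argument "plan" is a list of rows, each a list of 3 entries, a list of its own where there are three numbers: the closure, from 0 (fully open) to 1 (shut), then the shift along the world's x, y, z in mm, then the turn about the world's z in degrees. In form: [[hand, [x, y, z], yaw], ...]. A call has 1 to 10 rows; each row is the pose to reach, as a shift and turn from the pose commanded when the call began; what a row does not reach only later rows make up. A row lasts 1/12 s, in which the tool goes at most 41.7 mm and 7.16 degrees, less where a joint would pass 70% of its speed; a pose out of reach is approached as far as the arm can. A call with a gripper value outside its range is refused whole. The fingers move at their own pace and stop on an object; the grip force is fixed at half the most. Time passes only in rows, so rows that repeat a pose let the fingers close. It gives the time, the measured TCP pose, the force, the opening and the grip force at its end, in the units of the state.
- ctrl.get_obs(): the state, without advancing time (a new reading comes with each control period).
- ctrl.get_image(name): name is "side" or "top" or "wrist"; returns the picture (420x560x3 uint8, blue, green, red); there is no depth.
- ctrl.camera_info(name): a dict with "fovy" (degrees; the focal length in pixels is half the picture's height over the tangent of half this angle, whatever the lens; pixels are square), "cx", "cy" (the principal point, pixels), "rvec" (rotation vector, rad) and "tvec" (3), from world to camera coordinates, as OpenCV has them; the wrist camera has in their place "T_tool_cam" (4x4, takes a point from camera to tool coordinates, whose origin is the TCP and whose axes are the flange's). Camera axes: x right, y down, z forward; pixel columns grow to the right and rows downward; lengths in mm; the calibration is good to about 2 mm. A picture is of the moment at which its call begins: read the wrist's pose just before it. camera_info takes no time and is no camera call.
- ctrl.close_job(): hands the job in; it is judged then, once.
The state is a dict: "t": time; "qpos": joint angles; "qvel": joint speeds; "joint_torque": joint torques, N m; "ee_pos": TCP position; "orientation": TCP orientation; "ft_force": force on the tool from outside, world axes, zero at the start; "moment": the same for the moment, N m; "width": finger opening in mm; "grasp_force": force on a finger pad.
Only numpy, scipy, OpenCV 4.12 (cv2) and the standard library are available. Lean on these libraries where they do the work, as an engineer would, in place of code of your own. Each camera call takes 0.05 s, during which the arm holds its last target. There are 200 camera calls.

TASK

The ratchet on the instrument clamp is still set to tighten. Flip its thumb lever right over to the loosening side, then swing the handle anticlockwise (seen from above) to loosen the hex bolt until the bolt's little dog comes up against the stop post. Do not tighten the bolt at all, do not lean hard on the light stop post, and leave the other things on the table where they are.

Things in the scene. Friction and masses are not known exactly. Their poses are not given: they have to be found in the camera images.
- fixture: Grey cast clamp screwed to the table: base plate 130 x 200 x 12 mm with a round pedestal 88 mm across and 36 mm high, and at its +y end a 52 mm high jaw block with a steel instrument held crosswise (along x, 150 mm long, its top 53 mm high). Origin on the table on the upright axis of the hex bolt; the plate reaches from y = -55 to +145 mm and x = -65 to +65 mm. It does not move.
- bolt: Steel hex bolt, upright, turned by the ratchet: flange 60 mm across at 40 to 48 mm height, hex 29 mm across rising through the ratchet head to 92 mm. Origin on the table on its axis, z up. Loosening is anticlockwise from above (positive about z). It holds with about 0.6 N m and stays where it is left. From the start to the stop it turns 0.6 to 1.2 rad. Its small dog is point bolt_dog.
- bolt_dog (a point): Middle of the bolt's dog, an upright pin 7 mm across, 36 mm from the bolt axis, 48 mm above the table. It turns with the bolt.
- stop_ring: Thin dark steel ring 86 mm across under the bolt's flange, locked in place; it carries the upright stop post. Origin on the table on the bolt's axis. The post is only a light one: it must not be pressed with more than 30 N by the dog, which is about 7 N at the grip on top of the 7 N or so that turning the bolt takes.
- stop_post (a point): Middle of the stop post, an upright pin 7 mm across, 36 mm from the bolt axis, 48 mm above the table. The dog rests against it when the centres are 7 mm apart. It gives a little under load (about 1.5 mm at 30 N).
- ratchet: Steel ratchet, captive on the bolt: head 54 mm across (54 to 76 mm high), neck 36 mm wide to 49 mm from the axis, shank 16 mm wide, black round grip 23 mm across from 105 to 190 mm. Origin on the table on the bolt's axis; x points along the handle, z up. Swings level, 2.05 rad, starting near its clockwise end; rubs with 0.4 N m. Drives the way its lever is thrown, runs free the other way.
- handle_grip (a point): On the axis of the black grip, 148 mm from the bolt's axis, 65 mm above the table: the place to push or hold. When swung the driving way the handle first runs up to 0.42 rad idle until a tooth catches; where it catches cannot be seen.
- lever (a joint): Thumb lever, pivoted upright on the ratchet head 30 mm from the bolt axis towards the grip. +0.5 rad = fully over to the loosening side (end swung anticlockwise from above, to the ratchet's +y), -0.5 = tightening side, 0 = along the handle. Hard ends; stays where left; catches properly only beyond +0.44. Moves at 2 to 5 N at the nub; above about 7 N at its end the whole handle swings along.
- lever_nub (a point): Top of the lever's upstanding round nub, 10 mm across, 28 mm from the lever's pivot, top at 98.5 mm above the table, standing 22 mm above the ratchet head and neck (which end at 76 mm).
- amber_bottle: Amber glass bottle, 40 mm across, 75 mm high, standing near the clamp. Bystander. Origin under its centre.
- brown_vial: Small brown vial, 28 mm across, 50 mm high, standing near the clamp. Bystander. Origin under its centre.
- spray_can: Blue spray can, 58 mm across, 170 mm high. Bystander. Origin under its centre.
- dropper: Green dropper bottle, 36 mm across, 70 mm high. Bystander. Origin under its centre.
- phone: Black phone lying flat, 74 x 150 x 9 mm. Bystander. Origin under its centre.
- screwdriver: Screwdriver lying on the table, 150 mm long. Bystander.
- steel_tray: Flat open metal tray 100 x 160 x 22 mm beyond the clamp; the handle passes over it. Bystander. Origin under its centre.

How it is judged (in metres and radians):
On the way, in this order (a step that is already met when the one before it is completed fails the run):
1. the thumb lever is fully over on the loosening side (value of joint lever above 0.44 rad), for 0.2 s.
2. the bolt is loosened until its dog rests against the stop post (distance between bolt_dog and stop_post below 0.008 m), for 0.3 s.
At the end, for the whole second after the job is handed in: The bolt's dog rests against the stop post (centres less than 8 mm apart, 7 mm when touching), the thumb lever is still over on the loosening side (beyond +0.4 rad), bolt and handle are at rest (distance between bolt_dog and stop_post below 0.008 m and value of joint lever above 0.4 rad and angular speed of each of bolt, ratchet below 0.05 rad/s).
It fails at once if the dog presses on the stop post with more than 30 N (contact force between bolt and stop_ring above 30 N).
It fails at once if the bolt is turned tighter than it was (x of bolt_dog in the frame of fixture above 0.01642 m).
It fails at once if a bystander (bottle, vial, can, dropper, phone, screwdriver or tray) is pushed more than 30 mm away (distance of any of amber_bottle, brown_vial, spray_can, dropper, phone, screwdriver, steel_tray from where it was at the start of the episode above 0.03 m).
It also fails if it takes over 64 s, if anything falls off the work surface, if the arm or the gripper's body presses on something with over 40 N, if the wrist force passes 120 N, or if a joint passes its speed limit or range.

## Working session

There is one attempt and no reset: what is moved stays moved. The work goes in short steps, Python scripts to look and compute and a tool call to move; the robot and the scene stay as the last step left them, time stands still between calls to the robot, and variables do not carry over. Pictures are saved under pics/ and viewed, at most 13 in all, crops included, and the job is handed in when it is done.

Besides the shell and the picture viewer there is one more tool, called after "Emit:" as name(argument=value, ...) on one line, values as JSON. servo_tool: Moves the arm, as the interface text tells. Its arguments: {"type":"object","properties":{"plan":{"type":"array"}},"required":["plan"]}

```bash
mkdir -p pics; python3 - <<'E'
from workcell import ctrl
import cv2
o=ctrl.get_obs(); print(o)
for n in("top","side"):
    cv2.imwrite(f"pics/{n}0.png",ctrl.get_image(n)); print(n,ctrl.camera_info(n))
print(ctrl.camera_info("wrist"))
E
```

```text
{'t': 0.0, 'qpos': array([-1.31697598e+00,  4.23844683e-01,  1.63068205e+00, -2.33772465e-05,
        1.08859410e+00, -1.89961931e-02]), 'qvel': array([ 0.00048264,  0.00111512, -0.0012316 , -0.00114104, -0.00110383,
        0.00050081]), 'joint_torque': array([ 1.78363363e-03, -5.44622540e+01, -2.73664999e+01,  6.45091245e-02,
        2.27958325e-02, -1.20456925e-04]), 'ee_pos': array([ 168.290586  , -601.36386615,  235.90240665]), 'orientation': array([-3.11090631e+00, -4.27022308e-01,  3.13341394e-04]), 'ft_force': array([-0.06970339, -0.57434795,  0.01654819]), 'moment': array([-0.0015165 ,  0.00217398, -0.02155084]), 'grasp_force': 0.0, 'width': 87.63807926764486}
top {'fovy': 48.59854653542014, 'cx': 274.73977185133214, 'cy': 209.69237431910497, 'rvec': array([ 2.15613926, -2.10583794,  0.20857932]), 'tvec': array([ -18.25572958,  563.29916109, 1312.88166747])}
side {'fovy': 42.316315711578035, 'cx': 272.6993691861331, 'cy': 206.26766571885858, 'rvec': array([ 0.32471653, -2.70481738,  1.28921984]), 'tvec': array([ 545.56647327,  136.03189557, 1206.5413234 ])}
{'fovy': 58.63573691896282, 'cx': 277.12389411446634, 'cy': 211.56061879898294, 'T_tool_cam': array([[ 5.16273615e-04, -9.70688961e-01, -2.40338664e-01,
         6.35695683e+01],
       [ 9.99998818e-01,  1.53145412e-04,  1.52957680e-03,
         7.33587840e-01],
       [-1.44793655e-03, -2.40339170e-01,  9.70687894e-01,
        -1.48152077e+02],
       [ 0.00000000e+00,  0.00000000e+00,  0.00000000e+00,
         1.00000000e+00]])}
```

View pics/top0.png

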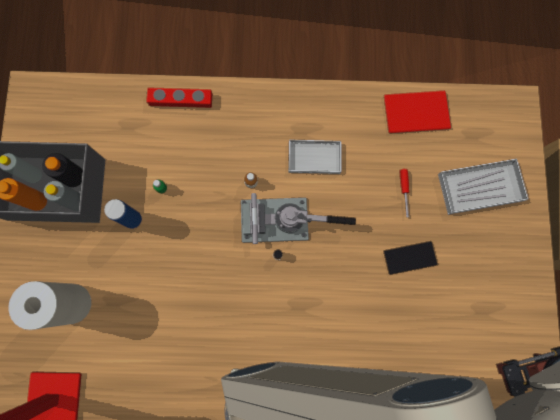

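View pics/side0.png

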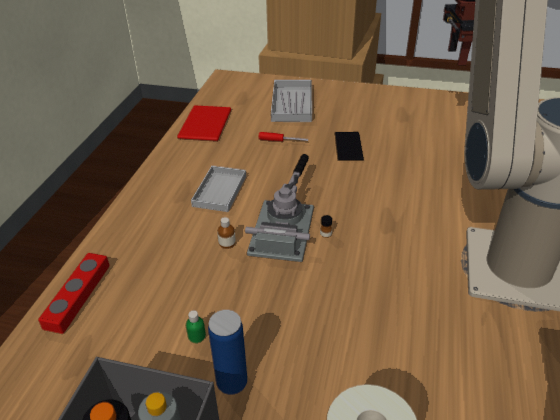

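The top picture shows the bolt head near (290,216) and the grip from (328,219) to (355,221), with the tray at (315,157). The handle points to −y, so anticlockwise takes it towards +x (up in the picture). Next I'll take enlarged crops.

```bash
cat > h.py <<'E'
import numpy as np,cv2
from workcell import ctrl
from scipy.spatial.transform import Rotation as R
def cam(n,o=None):
    c=ctrl.camera_info(n); f=210/np.tan(np.radians(c['fovy'])/2)
    K=np.array([[f,0,c['cx']],[0,f,c['cy']],[0,0,1]])
    if n=='wrist':
        T=np.eye(4);T[:3,:3]=R.from_rotvec(o['orientation']).as_matrix();T[:3,3]=o['ee_pos']
        M=np.linalg.inv(T@c['T_tool_cam']); return K,M[:3,:3],M[:3,3]
    return K,R.from_rotvec(c['rvec']).as_matrix(),np.array(c['tvec'])
def ray(C,u,v,z):
    K,r,t=C; d=r.T@np.linalg.inv(K)@[u,v,1]; p=-r.T@t
    return p+d*(z-p[2])/d[2]
def proj(C,P):
    K,r,t=C; q=K@(r@np.asarray(P,float)+t); return q[:2]/q[2]
E
python3 - <<'E'
import cv2,numpy as np
from h import *
a=cv2.imread('pics/top0.png')[180:260,235:365]
b=cv2.imread('pics/side0.png')[145:265,225:345]
a=cv2.resize(a,None,fx=6,fy=6,interpolation=cv2.INTER_CUBIC)
b=cv2.resize(b,None,fx=5,fy=5,interpolation=cv2.INTER_CUBIC)
cv2.imwrite('pics/a1.png',a);cv2.imwrite('pics/b1.png',b)
C=cam('top')
for n,u,v,z in(('hex',291,215,92),('grip0',328,219,65),('tip',355,221,65),('tray',315,157,10),('tl',242,198,12),('bl',243,242,12),('tr',308,197,12),('br',310,240,12)):print(n,ray(C,u,v,z).round())
E
```

```text
hex [542. -51.  92.]
grip0 [ 538. -160.   65.]
tip [ 534. -238.   65.]
tray [ 740. -126.   10.]
tl [604.  95.  12.]
bl [471.  87.  12.]
tr [ 613. -106.   12.]
br [ 481. -113.   12.]
```

View pics/a1.png

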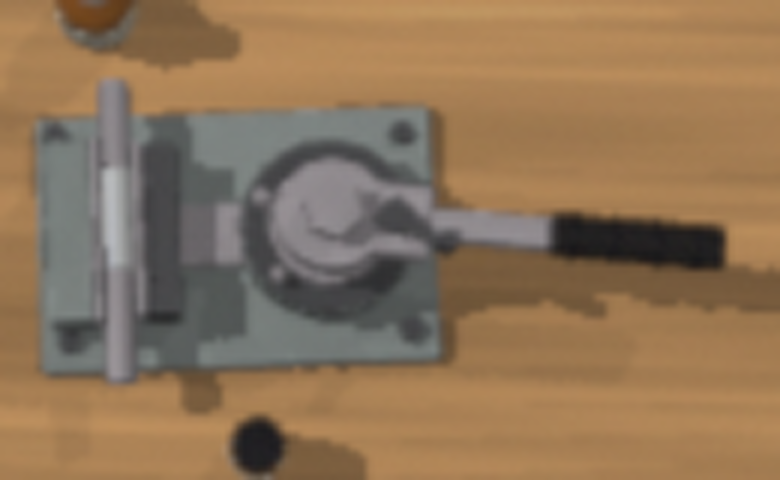

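View pics/b1.png

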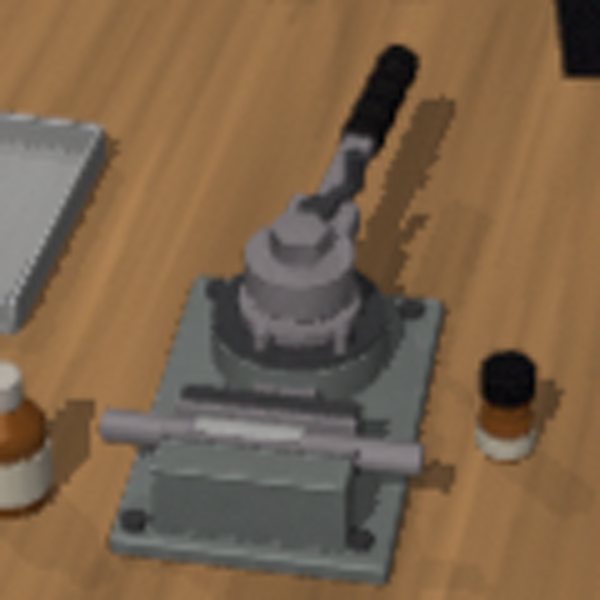

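The crop of the top picture shows two pins at (262,195) and (277,273), the nub near (447,240), and the grip from (553,235) to (722,247). The upper pin must be the dog and the lower one the post. The lever is on the −x (tightening) side.

```bash
python3 - <<'E'
from h import *
C=cam('top')
P=lambda x,y,z:ray(C,235+(x+.5)/6-.5,180+(y+.5)/6-.5,z)
for n,u,v,z in(('hex',330,203,92),('p1',262,195,55),('p2',277,273,55),('nub',447,238,98),('g0',553,235,65),('tip',722,247,65),('tl',40,118,12),('bl',45,374,12),('tr',430,108,12),('br',441,360,12),('vialtop',258,445,50)):print(n,P(u,v,z).round(1))
S=cam('side'); Q=lambda x,y,z:ray(S,225+(x+.5)/5-.5,145+(y+.5)/5-.5,z).round(1)
print('hexS',Q(302,228,92),'p',Q(262,330,52),Q(342,340,52),'tip',Q(402,60,65))
o=ctrl.get_obs();print(R.from_rotvec(o['orientation']).as_matrix().round(2))
E
```

```text
hex [546.4 -47.   92. ]
p1 [556.1 -15.3  55. ]
p2 [517.9 -23.4  55. ]
nub [ 530.  -102.1   98. ]
g0 [ 538.2 -156.2   65. ]
tip [ 534.3 -238.    65. ]
tl [600.6  96.8  12. ]
bl [470.9  89.7  12. ]
tr [ 610.7 -100.3   12. ]
br [ 482.6 -107.    12. ]
vialtop [434.8 -16.1  50. ]
hexS [542.3 -45.5  92. ] p [554.9 -14.   52. ] [515.9 -15.1  52. ] tip [ 532.7 -236.6   65. ]
[[ 0.96  0.27 -0.  ]
 [ 0.27 -0.96  0.  ]
 [ 0.   -0.   -1.  ]]
```

Emit:
servo_tool(plan=[[1,[322,498,0],-18],[1,[322,498,0],-18],[1,[322,498,0],-18],[1,[322,498,0],-18],[1,[322,498,0],-18],[1,[322,498,0],-18],[1,[322,498,0],-18],[1,[322,498,0],-18],[1,[322,498,0],-18],[1,[322,498,0],-18]])

```text
t: 0.93
ee_pos: [395.1, -250.0, 236.6]
orientation: [-3.141, 0.065, 0.0]
ft_force: [1.2, -0.4, 0.2]
width: 24.6
grasp_force: 0.0
```

Emit:
servo_tool(plan=[[1,[85,146,0],0],[1,[85,146,0],0],[1,[85,146,0],0],[1,[85,146,0],0],[1,[85,146,0],0],[1,[85,146,0],0],[1,[85,146,0],0]])

```text
t: 1.52
ee_pos: [479.2, -105.9, 236.3]
orientation: [3.141, -0.063, -0.002]
ft_force: [-1.0, -0.1, 0.2]
width: 0.5
grasp_force: 0.0
```

```bash
python3 - <<'E'
from h import *
o=ctrl.get_obs();print(o['ee_pos'],o['orientation'],o['width'],o['ft_force'])
im=ctrl.get_image('wrist');cv2.imwrite('pics/w1.png',im)
C=cam('wrist',o)
for n,p in(('hex',(543.5,-48,92)),('nub',(528,-102,98)),('p1',(556,-15,52)),('p2',(517,-20,52)),('tipfinger',o['ee_pos']-[0,0,14])):print(n,proj(C,p).round())
E
```

```text
[ 479.17747248 -105.87725748  236.30589904] [ 3.14086643e+00 -6.29466549e-02 -1.70655269e-03] 0.5112129522589263 [-1.03403517 -0.13358062  0.19181829]
hex [195. 122.]
nub [267. 140.]
p1 [166. 108.]
p2 [176. 153.]
tipfinger [274. 262.]
```

View pics/w1.png

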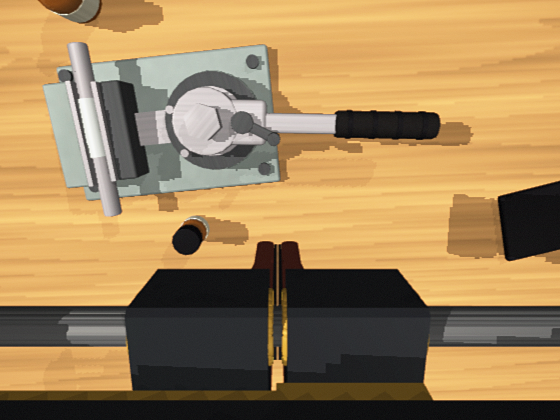

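The wrist view shows the hex at about (201,121), the nub at (273,139), the lever pivot at (241,122), the grip from (336,124) to (439,125), and the post pin at (184,153).

```bash
python3 - <<'E'
from h import *
o=ctrl.get_obs();C=cam('wrist',o)
for n,u,v,z in(('hex',202,121,92),('nub',273,139,98),('piv',241,122,80),('g0',336,124,65),('tip',439,125,65),('p2',184,153,55),('p1',168,110,55)):print(n,ray(C,u,v,z).round(1))
im=cv2.imread('pics/w1.png')[80:180,140:300];cv2.imwrite('pics/w1c.png',cv2.resize(im,None,fx=5,fy=5,interpolation=cv2.INTER_CUBIC))
E
```

```text
hex [543.5 -53.8  92. ]
nub [ 528.2 -107.1   98. ]
piv [541.5 -82.2  80. ]
g0 [ 536.6 -159.7   65. ]
tip [ 532.3 -245.4   65. ]
p2 [517.2 -28.5  55. ]
p1 [553.9 -18.5  55. ]
```

View pics/w1c.png

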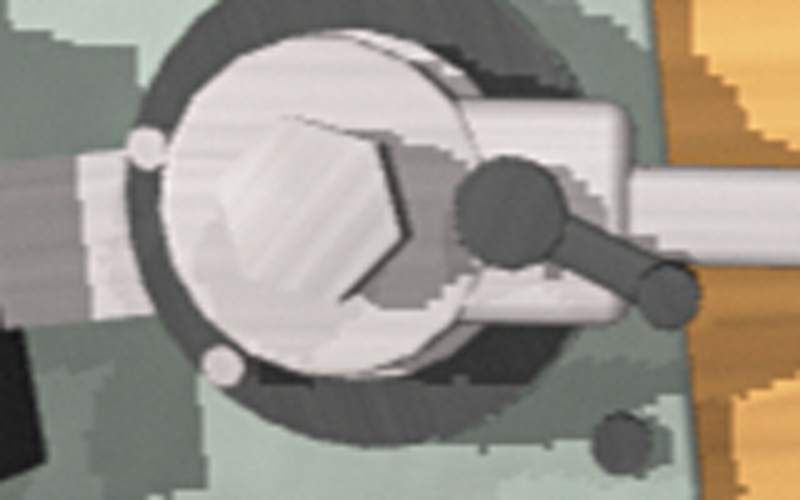

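The crop shows the dog at (147,148), the post at (223,366) and the nub at (668,294). The bolt has to turn about 0.97 rad. I'll lower behind the nub on its −x side.

Emit:
servo_tool(plan=[[1,[16,1,-40],0],[1,[16,1,-80],0],[1,[16,1,-110],0],[1,[16,1,-130],0],[1,[16,1,-136],0],[1,[16,1,-136],0],[1,[16,1,-136],0]])

```text
t: 2.15
ee_pos: [495.7, -106.1, 101.3]
orientation: [3.141, -0.068, 0.001]
ft_force: [1.0, -0.1, 0.9]
width: 0.4
grasp_force: 0.0
```

Emit:
servo_tool(plan=[[1,[4,0,0],0],[1,[8,0,0],0],[1,[12,0,0],0],[1,[16,0,0],0],[1,[20,0,0],0],[1,[22,0,0],0],[1,[24,0,0],0],[1,[26,0,0],0],[1,[28,0,0],0],[1,[28,0,0],0]])

```text
t: 2.98
ee_pos: [523.0, -105.2, 100.5]
orientation: [3.141, -0.064, -0.003]
ft_force: [-3.8, -2.6, -0.6]
width: 0.7
grasp_force: 1.6
```

Emit:
servo_tool(plan=[[1,[1.5,0,0],0],[1,[3,0,0],0],[1,[4.5,0,0],0],[1,[6,0,0],0],[1,[7.5,0,0],0],[1,[9,0,0],0],[1,[10.5,0,0],0],[1,[12,0,0],0],[1,[12,0,0],0]])

```text
t: 3.73
ee_pos: [536.0, -104.8, 100.6]
orientation: [-3.141, 0.065, -0.0]
ft_force: [-2.6, -0.7, -1.4]
width: 0.5
grasp_force: 1.4
```

Emit:
servo_tool(plan=[[1,[1.5,0,0],0],[1,[3,0,0],0],[1,[4.5,0,0],0],[1,[6,0,0],0],[1,[7.5,0,0],0],[1,[9,0,0],0],[1,[9,0,0],0]])

```text
t: 4.32
ee_pos: [543.3, -104.2, 100.3]
orientation: [-3.14, 0.065, 0.005]
ft_force: [-8.0, 2.5, 1.4]
width: 0.4
grasp_force: 4.1
```

```bash
python3 - <<'E'
from h import *
o=ctrl.get_obs();print(o['ee_pos'],o['ft_force'])
im=ctrl.get_image('wrist');cv2.imwrite('pics/w2.png',im)
E
```

```text
[ 543.2893749  -104.19142118  100.32448092] [-7.95172538  2.47373562  1.43847989]
```

View pics/w2.png

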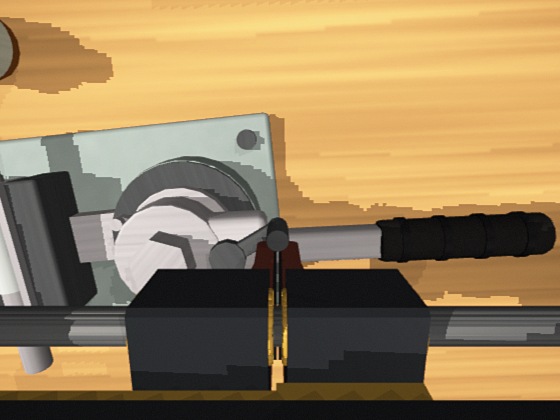

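The wrist view shows the lever now on the loosening side, with its pivot at (228,255) and nub at (278,228), and the handle swung slightly. I'll push a little further to be sure it's at its end, then back off.

Emit:
servo_tool(plan=[[1,[1.5,0,0],0],[1,[3,0,0],0],[1,[4.5,0,0],0],[1,[6,0,0],0],[1,[7,0,0],0],[1,[7,0,0],0],[1,[7,0,0],0]])

```text
t: 4.95
ee_pos: [549.4, -103.1, 100.2]
orientation: [-3.138, 0.065, 0.008]
ft_force: [-8.9, 8.8, 4.4]
width: 0.4
grasp_force: 5.7
```

Emit:
servo_tool(plan=[[1,[-15,-10,0],0],[1,[-40,-20,0],0],[1,[-60,-40,0],0],[1,[-60,-60,0],0],[1,[-60,-60,0],0],[1,[-60,-60,0],0]])

```text
t: 5.45
ee_pos: [493.3, -165.9, 101.4]
orientation: [3.14, -0.068, 0.005]
ft_force: [-0.0, 0.2, 1.3]
width: 0.2
grasp_force: 0.0
```

```bash
python3 - <<'E'
from h import *
o=ctrl.get_obs();print(o['ee_pos'],o['ft_force'])
im=ctrl.get_image('wrist');cv2.imwrite('pics/w3.png',cv2.resize(im,(800,600),interpolation=cv2.INTER_CUBIC))
E
```

```text
[ 493.26556156 -165.92000678  101.3565409 ] [-0.04138977  0.19954972  1.32850832]
```

View pics/w3.png

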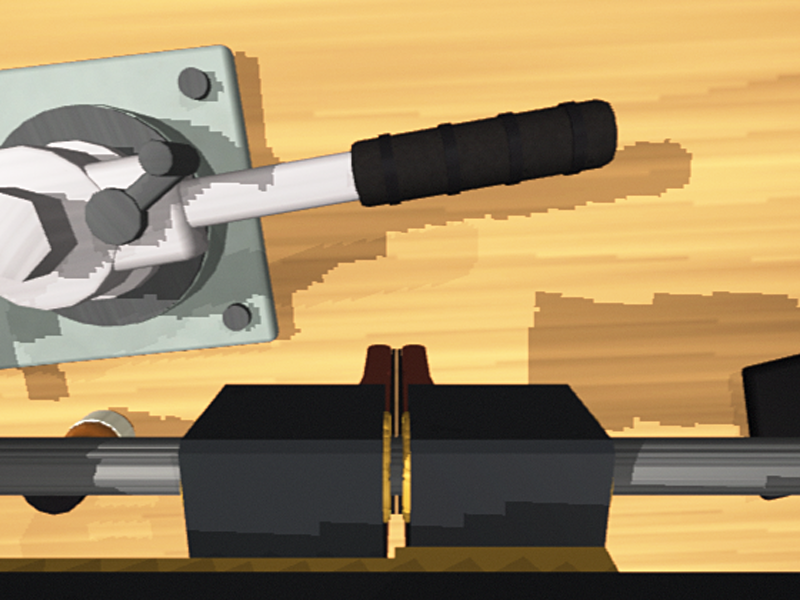

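The wrist view shows the lever clear of the hand: pivot at (116,216), nub at (158,157), grip axis from (355,180) to (610,133).

```bash
python3 - <<'E'
from h import *
o=ctrl.get_obs();C=cam('wrist',o);s=.7
P=lambda u,v,z:ray(C,u*s,v*s,z)
g0=P(355,180,65);g1=P(612,133,65);d=g1-g0;a=np.arctan2(d[1],d[0])
print(g0.round(1),g1.round(1),np.degrees(a))
b=np.array([543.5,-51]);h=(g0+g1)[:2]/2-b;print('ang via axis',np.degrees(np.arctan2(h[1],h[0])))
n=P(158,155,98);p=P(116,216,87);q=n-p
for z in(80,87,92):
  q=n-P(116,216,z);print(z,np.hypot(*q[:2]),np.degrees(np.arctan2(q[1],q[0])-a))
E
```

```text
[ 554.3 -155.5   65. ] [ 565.9 -241.2   65. ] -82.3247451887217
ang via axis -83.57906454758428
80 29.01925018762229 28.107808726381283
87 25.89575141972929 32.08488917486441
92 23.758133528416014 35.55406887412771
```

The lever is about 0.5 rad over and the handle is at −83°. Next I'll work out waypoints for pushing along the arc.

```bash
python3 - <<'E'
import numpy as np
b=np.array([543.5,-51])
def p(t):
    a=np.radians(t);d=np.array([np.cos(a),np.sin(a)]);return b+148*d-21.5*np.array([-d[1],d[0]])
print('start',p(-88))
for t0 in range(-88,0,12):
    print(t0,'->',[tuple((p(t0+k)-p(t0)).round(1)) for k in range(2,13,2)])
E
```

```text
start [ 527.17822273 -199.66018158]
-88 -> [(np.float64(5.2), np.float64(-0.5)), (np.float64(10.4), np.float64(-0.8)), (np.float64(15.6), np.float64(-0.9)), (np.float64(20.8), np.float64(-0.8)), (np.float64(26.1), np.float64(-0.6)), (np.float64(31.3), np.float64(-0.1))]
-76 -> [(np.float64(5.2), np.float64(0.6)), (np.float64(10.3), np.float64(1.4)), (np.float64(15.5), np.float64(2.4)), (np.float64(20.6), np.float64(3.5)), (np.float64(25.6), np.float64(4.9)), (np.float64(30.6), np.float64(6.4))]
-64 -> [(np.float64(4.9), np.float64(1.7)), (np.float64(9.8), np.float64(3.5)), (np.float64(14.6), np.float64(5.5)), (np.float64(19.4), np.float64(7.7)), (np.float64(24.0), np.float64(10.1)), (np.float64(28.6), np.float64(12.6))]
-52 -> [(np.float64(4.5), np.float64(2.7)), (np.float64(8.9), np.float64(5.5)), (np.float64(13.2), np.float64(8.5)), (np.float64(17.4), np.float64(11.6)), (np.float64(21.4), np.float64(14.9)), (np.float64(25.4), np.float64(18.3))]
-40 -> [(np.float64(3.8), np.float64(3.5)), (np.float64(7.5), np.float64(7.2)), (np.float64(11.1), np.float64(11.0)), (np.float64(14.6), np.float64(14.9)), (np.float64(17.9), np.float64(19.0)), (np.float64(21.0), np.float64(23.1))]
-28 -> [(np.float64(3.0), np.float64(4.3)), (np.float64(5.9), np.float64(8.6)), (np.float64(8.6), np.float64(13.1)), (np.float64(11.1), np.float64(17.6)), (np.float64(13.5), np.float64(22.3)), (np.float64(15.8), np.float64(27.0))]
-16 -> [(np.float64(2.1), np.float64(4.8)), (np.float64(4.0), np.float64(9.7)), (np.float64(5.7), np.float64(14.6)), (np.float64(7.2), np.float64(19.6)), (np.float64(8.6), np.float64(24.6)), (np.float64(9.8), np.float64(29.7))]
-4 -> [(np.float64(1.0), np.float64(5.1)), (np.float64(1.9), np.float64(10.3)), (np.float64(2.5), np.float64(15.4)), (np.float64(3.0), np.float64(20.6)), (np.float64(3.3), np.float64(25.9)), (np.float64(3.4), np.float64(31.1))]
```

Emit:
servo_tool(plan=[[1,[0,-34,-20],2],[1,[0,-34,-35],4.5],[1,[20,-34,-35],4.5],[1,[34,-34,-35],4.5],[1,[34,-34,-35],4.5],[1,[34,-34,-35],4.5]])

```text
t: 6.0
ee_pos: [526.6, -198.1, 65.6]
orientation: [3.141, 0.061, 0.001]
ft_force: [0.3, -0.2, 1.1]
width: 0.5
grasp_force: 0.0
```

Emit:
servo_tool(plan=[[1,[5.2,-0.5,0],2],[1,[10.4,-0.8,0],4],[1,[15.6,-0.9,0],6],[1,[20.8,-0.8,0],8],[1,[26.1,-0.6,0],10],[1,[31.3,-0.1,0],12]])

```text
t: 6.5
ee_pos: [555.7, -198.6, 65.7]
orientation: [-3.117, -0.39, 0.003]
ft_force: [-1.6, -2.5, 0.3]
width: 0.2
grasp_force: 1.4
```

Emit:
servo_tool(plan=[[1,[5.2,0.6,0],2],[1,[10.3,1.4,0],4],[1,[15.5,2.4,0],6],[1,[20.6,3.5,0],8],[1,[25.6,4.9,0],10],[1,[30.6,6.4,0],12]])

```text
t: 7.0
ee_pos: [585.8, -192.9, 65.7]
orientation: [3.059, 0.714, -0.004]
ft_force: [-4.2, -7.6, 0.4]
width: 0.4
grasp_force: 4.0
```

Emit:
servo_tool(plan=[[1,[4.9,1.7,0],2],[1,[9.8,3.5,0],4],[1,[14.6,5.5,0],6],[1,[19.4,7.7,0],8],[1,[24,10.1,0],10],[1,[28.6,12.6,0],12]])

```text
t: 7.5
ee_pos: [614.9, -181.0, 65.7]
orientation: [2.967, 1.029, -0.003]
ft_force: [-2.3, -8.7, 0.2]
width: 0.7
grasp_force: 3.6
```

Emit:
servo_tool(plan=[[1,[4.5,2.7,0],2],[1,[8.9,5.5,0],4],[1,[13.2,8.5,0],6],[1,[17.4,11.6,0],8],[1,[21.4,14.9,0],10],[1,[25.4,18.3,0],12]])

```text
t: 8.0
ee_pos: [640.8, -163.0, 65.8]
orientation: [2.842, 1.333, -0.002]
ft_force: [-0.7, -8.8, -2.0]
width: 0.6
grasp_force: 3.6
```

Emit:
servo_tool(plan=[[1,[1.9,1.7,0],1],[1,[3.8,3.5,0],2],[1,[5.6,5.3,0],3],[1,[7.5,7.2,0],4],[1,[9.3,9.1,0],5],[1,[11.1,11,0],6],[1,[11.1,11,0],6]])

```text
t: 8.58
ee_pos: [652.2, -151.6, 65.8]
orientation: [2.769, 1.479, -0.001]
ft_force: [-0.5, -5.5, -1.1]
width: 0.3
grasp_force: 2.4
```

```bash
python3 - <<'E'
from h import *
o=ctrl.get_obs();print(o['ee_pos'],o['ft_force'],o['qpos'])
im=ctrl.get_image('top')[180:260,235:365];w=ctrl.get_image('wrist')
s=ctrl.get_image('side')[170:240,245:345]
f=lambda a,n:cv2.resize(a,n,interpolation=cv2.INTER_CUBIC)
cv2.imwrite('pics/m1.png',np.vstack([np.hstack([f(im,(400,246)),f(s,(400,246))]),np.hstack([f(w,(450,338)),np.zeros((338,350,3),np.uint8)])]))
cv2.imwrite('pics/t2.png',im)
E
```

```text
[ 652.24776545 -151.56048906   65.80021861] [-0.46443225 -5.48313451 -1.11287985] [-0.24531374  0.69718284  1.60861223 -0.00236182  0.83498593  0.34577386]
```

View pics/m1.png

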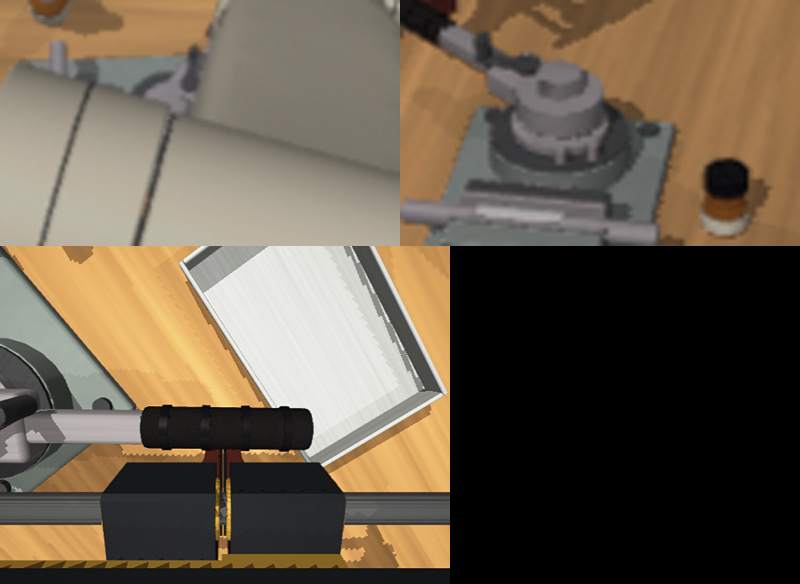

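In the side panel the two pins stand below the head at about (563,152) and (598,147), so the dog has come most of the way. The handle is along the finger line and clear of the tray.

```bash
python3 - <<'E'
from h import *
S=cam('side');b=np.array([543.5,-51])
for u,v in((563,152),(598,147)):
    p=ray(S,245+(u-400)/4,170+v/246*70,52);r=p[:2]-b;print(p.round(1),np.hypot(*r),np.degrees(np.arctan2(r[1],r[0])))
def p(t):
    a=np.radians(t);d=np.array([np.cos(a),np.sin(a)]);return b+148*d-21.5*np.array([-d[1],d[0]])
for t in(-34,-30,-26,-22,-18,-14,-10):print(t,[tuple(map(float,(p(t+k)-p(t)).round(1))) for k in (1,2,3,4)])
E
```

```text
[532.2  -8.9  52. ] 43.60635715951682 105.02442315995683
[513.1 -18.7  52. ] 44.40147772935615 133.26146809881652
-34 [(1.7, 1.9), (3.4, 3.9), (5.1, 5.9), (6.7, 8.0)]
-30 [(1.6, 2.1), (3.2, 4.2), (4.7, 6.3), (6.2, 8.4)]
-26 [(1.5, 2.2), (2.9, 4.4), (4.2, 6.6), (5.6, 8.8)]
-22 [(1.3, 2.3), (2.6, 4.6), (3.8, 6.9), (4.9, 9.2)]
-18 [(1.1, 2.4), (2.2, 4.7), (3.3, 7.1), (4.3, 9.5)]
-14 [(1.0, 2.4), (1.9, 4.9), (2.8, 7.3), (3.6, 9.8)]
-10 [(0.8, 2.5), (1.5, 5.0), (2.3, 7.5), (2.9, 10.0)]
```

Emit:
servo_tool(plan=[[1,[1.7,1.9,0],1],[1,[3.4,3.9,0],2],[1,[5.1,5.9,0],3],[1,[6.7,8,0],4],[1,[8.3,10.1,0],5],[1,[9.9,12.2,0],6],[1,[11.4,14.3,0],7],[1,[12.9,16.4,0],8],[1,[12.9,16.4,0],8],[1,[12.9,16.4,0],8]])

```text
t: 9.57
ee_pos: [665.2, -135.1, 65.8]
orientation: [2.66, 1.668, -0.001]
ft_force: [1.1, -5.5, -1.8]
width: 0.7
grasp_force: 2.4
```

Emit:
servo_tool(plan=[[1,[0.7,1.1,0],0.5],[1,[1.5,2.2,0],1],[1,[2.2,3.3,0],1.5],[1,[2.9,4.4,0],2],[1,[3.6,5.5,0],2.5],[1,[4.2,6.6,0],3],[1,[4.9,7.7,0],3.5],[1,[5.6,8.8,0],4],[1,[5.6,8.8,0],4],[1,[5.6,8.8,0],4]])

```text
t: 10.4
ee_pos: [670.7, -126.5, 65.8]
orientation: [2.6, 1.759, -0.001]
ft_force: [1.1, -6.7, -1.8]
width: 0.6
grasp_force: 2.9
```

Emit:
servo_tool(plan=[[1,[0.7,1.1,0],0.5],[1,[1.3,2.3,0],1],[1,[2,3.5,0],1.5],[1,[2.6,4.6,0],2],[1,[2.6,4.6,0],2],[1,[2.6,4.6,0],2]])

```text
t: 10.9
ee_pos: [673.4, -121.9, 65.9]
orientation: [2.569, 1.805, -0.001]
ft_force: [0.1, -7.0, -1.5]
width: 0.6
grasp_force: 2.9
```

Emit:
servo_tool(plan=[[1,[0.6,1.1,0],0.5],[1,[1.2,2.3,0],1],[1,[1.8,3.5,0],1.5],[1,[2.3,4.6,0],2],[1,[2.3,4.6,0],2],[1,[2.3,4.6,0],2]])

```text
t: 11.4
ee_pos: [675.8, -117.3, 65.9]
orientation: [2.537, 1.849, -0.0]
ft_force: [1.9, -6.9, -1.8]
width: 0.5
grasp_force: 2.9
```

```bash
python3 - <<'E'
from h import *
o=ctrl.get_obs();print(o['ee_pos'],o['ft_force'])
s=ctrl.get_image('side')[195:225,265:305]
cv2.imwrite('pics/s3.png',cv2.resize(s,(800,600),interpolation=cv2.INTER_CUBIC))
E
```

```text
[ 675.80042594 -117.34859114   65.8640036 ] [ 1.90106373 -6.92926112 -1.83872028]
```

View pics/s3.png

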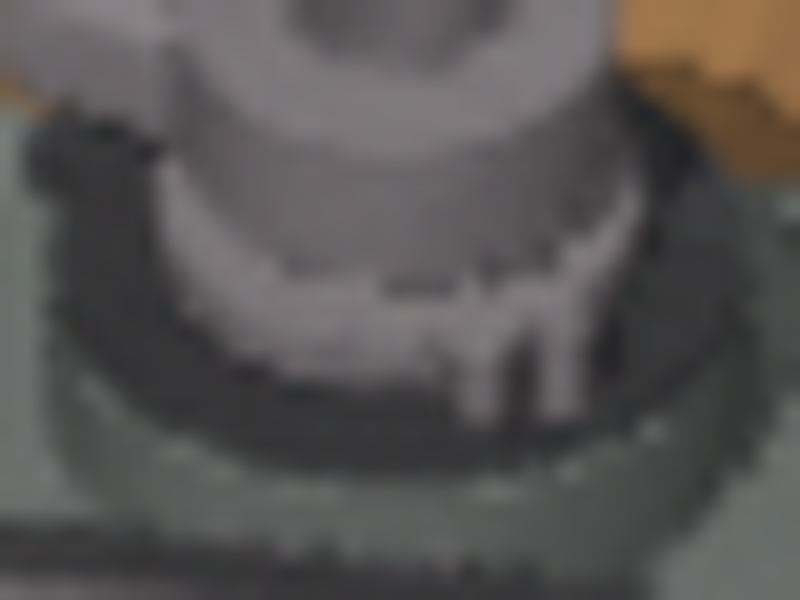

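In the side crop the dog is at (480,390) and the post at (568,390), about 9–10 mm apart between centres, so a few degrees remain. I'll use small steps and watch the force.

Emit:
servo_tool(plan=[[1,[0.6,1.2,0],0.5],[1,[1.1,2.4,0],1],[1,[1.6,3.5,0],1.5],[1,[2.2,4.7,0],2],[1,[2.2,4.7,0],2],[1,[2.2,4.7,0],2]])

```text
t: 11.95
ee_pos: [678.1, -112.7, 65.9]
orientation: [2.504, 1.893, -0.0]
ft_force: [2.5, -6.5, -1.3]
width: 0.4
grasp_force: 3.0
```

Emit:
servo_tool(plan=[[1,[0.5,1.2,0],0.5],[1,[1,2.4,0],1],[1,[1,2.4,0],1],[1,[1,2.4,0],1]])

```text
t: 12.28
ee_pos: [679.2, -110.3, 65.9]
orientation: [2.488, 1.915, -0.0]
ft_force: [1.8, -6.8, -2.4]
width: 0.3
grasp_force: 3.0
```

Emit:
servo_tool(plan=[[1,[0.5,1.2,0],0.5],[1,[1,2.4,0],1],[1,[1,2.4,0],1],[1,[1,2.4,0],1]])

```text
t: 12.62
ee_pos: [680.2, -107.9, 65.9]
orientation: [2.471, 1.936, -0.0]
ft_force: [2.3, -6.8, -3.3]
width: 0.5
grasp_force: 3.0
```

Emit:
servo_tool(plan=[[1,[0.5,1.2,0],0.5],[1,[1,2.4,0],1],[1,[1,2.4,0],1],[1,[1,2.4,0],1]])

```text
t: 12.95
ee_pos: [681.2, -105.5, 65.9]
orientation: [2.454, 1.958, -0.0]
ft_force: [2.2, -7.0, -2.9]
width: 0.4
grasp_force: 3.0
```

Emit:
servo_tool(plan=[[1,[0.4,1.2,0],0.5],[1,[0.9,2.4,0],1],[1,[0.9,2.4,0],1],[1,[0.9,2.4,0],1]])

```text
t: 13.28
ee_pos: [682.1, -103.1, 65.8]
orientation: [2.437, 1.979, -0.0]
ft_force: [2.0, -7.0, -1.8]
width: 0.6
grasp_force: 3.0
```

```bash
python3 - <<'E'
from h import *
o=ctrl.get_obs();print(o['ee_pos'],o['ft_force'],o['grasp_force'])
s=ctrl.get_image('side')[195:225,265:305]
cv2.imwrite('pics/s4.png',s)
a=s[18:21].astype(float).mean((0,2));print(a.round().astype(int)[18:36])
E
```

```text
[ 682.12086164 -103.08976537   65.84782445] [ 1.96565323 -7.00822323 -1.75101475] 3.0397357419133186
[ 74  78  73  72  71  67  90 100  82  99  95  61  50  52  54  55  58  60]
```

Emit:
servo_tool(plan=[[1,[0.4,1.2,0],0.5],[1,[0.4,1.2,0],0.5],[1,[0.4,1.2,0],0.5]])

```text
t: 13.58
ee_pos: [682.6, -102.0, 65.9]
orientation: [2.428, 1.989, -0.0]
ft_force: [3.4, -8.3, -2.3]
width: 0.1
grasp_force: 3.2
```

Emit:
servo_tool(plan=[[1,[0.4,1.2,0],0.5],[1,[0.4,1.2,0],0.5],[1,[0.4,1.2,0],0.5]])

```text
t: 13.83
ee_pos: [683.0, -100.9, 65.9]
orientation: [2.419, 2.0, -0.0]
ft_force: [3.0, -7.2, -2.2]
width: 0.4
grasp_force: 3.4
```

Emit:
servo_tool(plan=[[1,[0.4,1.2,0],0.5],[1,[0.4,1.2,0],0.5],[1,[0.4,1.2,0],0.5]])

```text
t: 14.08
ee_pos: [683.4, -99.8, 65.9]
orientation: [2.41, 2.01, -0.0]
ft_force: [2.0, -7.9, -2.2]
width: 0.3
grasp_force: 3.6
```

Emit:
servo_tool(plan=[[1,[0.4,1.2,0],0.5],[1,[0.4,1.2,0],0.5],[1,[0.4,1.2,0],0.5],[1,[0.4,1.2,0],0.5]])

```text
t: 14.42
ee_pos: [683.8, -98.7, 65.9]
orientation: [2.402, 2.021, -0.0]
ft_force: [2.3, -9.1, -3.2]
width: 0.7
grasp_force: 3.8
```

```bash
python3 - <<'E'
from h import *
o=ctrl.get_obs();print(o['ee_pos'],o['ft_force'],o['grasp_force'])
s=ctrl.get_image('side')[195:225,265:305]
a=s[18:21].astype(float).mean((0,2));print(a.round().astype(int)[18:36])
E
```

```text
[683.80290993 -98.67808621  65.85529986] [ 2.27244801 -9.11857174 -3.21018664] 3.774055279791355
[ 74  77  73  73  71  68  84  99  87 101  95  61  50  52  55  55  57  61]
```

The force has risen steadily over four steps, so the dog is bearing lightly on the post. I'll back off gently, check and hand in.

Emit:
servo_tool(plan=[[1,[-0.5,-1.5,0],0],[1,[-1.5,-5,0],0],[1,[-3,-12,0],0],[1,[-5,-25,0],0],[1,[-5,-30,0],0],[1,[-5,-30,0],0],[1,[-5,-30,0],0],[1,[-5,-30,0],0]])

```text
t: 15.13
ee_pos: [678.7, -127.3, 65.6]
orientation: [-2.404, -2.022, -0.0]
ft_force: [0.0, 0.2, -0.2]
width: 0.8
grasp_force: 0.0
```

```bash
python3 - <<'E'
from h import *
o=ctrl.get_obs();print(o['ee_pos'],o['ft_force'],o['qvel'].round(3))
s=ctrl.get_image('side')[195:225,265:305]
a=s[18:21].astype(float).mean((0,2));print(a.round().astype(int)[18:36])
w=ctrl.get_image('wrist');cv2.imwrite('pics/w5.png',w)
E
```

```text
[ 678.68297094 -127.27275034   65.61044523] [ 0.01913244  0.16616146 -0.23053796] [ 0.007  0.    -0.001 -0.001 -0.002 -0.001]
[ 75  77  73  72  71  67  84  99  88 101  94  61  49  51  55  55  59  60]
```

View pics/w5.png

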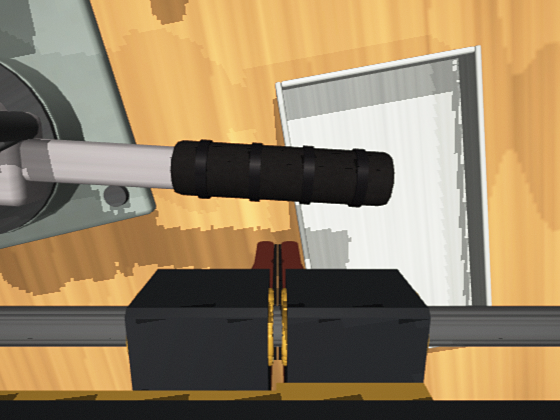

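The wrist view shows the grip at (283,172) at rest and clear of the hand, the lever still on the loosening side (15,125), and the tray untouched. The pin profile in the side camera hasn't changed since I released it.

```bash
python3 -c "
from workcell import ctrl
print(ctrl.close_job())"
```

```text
the job is handed in; nothing more can be done
None
```

I flipped the lever to the loosening side, swung the handle anticlockwise until force readings showed the dog resting lightly on the stop post, backed the hand clear and handed in the job; no verdict was shown.

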